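# Find the rattling reference case and scan it

## Task

Each of the three sealed cases in the metal block holds a steel reference ball clamped in an insert, but in one case the ball has come loose. Lift the cases clear of the block and shake them briskly one after another, along their length, until you find the one that rattles; put silent ones back, seated in pockets of the block. Finish while holding the rattling case up in the gripper, upright and still, one end with its code label squarely in front of the scanner's window about 10 cm away, so that it can be logged as withdrawn; leave everything else on the bench where it is.

Things in the scene. Friction and masses are not known exactly. Their poses are not given: they have to be found in the camera images.
- case_a: sealed case, at first in the left pocket (seen from the robot): grey box 100 x 58 x 46 mm with a black lid screwed on, 62 mm high in all, its length along its x. On both ends (+x, -x) a white code label, middle 23 mm above the underside; either end will do. Origin: centre of underside, z up. Grip across the 58 mm width at mid-length from above, TCP 46 mm above the underside. 0.37 to 0.52 kg.
- case_b: a case like case_a, at first in the middle pocket; same size, origin and grip. Each case has a closed cavity 80 mm long, 46 mm wide, 40 mm high with a 38 mm steel ball of 0.225 kg: in two it is clamped fast in an insert, in one it is free to roll 21 mm to each side along the case's length. Any of the three may be the one; they look alike, and their own weights differ by chance.
- case_c: a case like case_a, at first in the right pocket. When the held case is moved briskly (0.2 to 0.4 m/s) 8 cm or more to and fro along its length, a free ball knocks on its end walls and comes to rest near one end, near the other after the next stroke: the moment at the wrist then differs by up to 0.09 N m from stroke to stroke. With a clamped ball it varies by under 0.03.
- block: heavy aluminium block that stays put, 132 x 320 x 30 mm, on a black rubber foot, with a row of three rectangular pockets along its y axis. Origin at the centre of its underside, x roughly away from the robot, y along the row to the left, z up.
- pocket_a (a point): centre of the floor of the left pocket: 108 mm along x, 68 mm along y, 3 mm chamfer at the rim, 18 mm deep below the block's top face, its floor 12 mm above the bench; a seated case's origin lies at this point, its length along the block's x. Pockets are 115 mm apart.
- pocket_b (a point): centre of the floor of the middle pocket: 108 mm along x, 68 mm along y, 3 mm chamfer at the rim, 18 mm deep below the block's top face, its floor 12 mm above the bench; a seated case's origin lies at this point, its length along the block's x. Pockets are 115 mm apart.
- pocket_c (a point): centre of the floor of the right pocket: 108 mm along x, 68 mm along y, 3 mm chamfer at the rim, 18 mm deep below the block's top face, its floor 12 mm above the bench; a seated case's origin lies at this point, its length along the block's x. Pockets are 115 mm apart.
- scanner: small fixed grey presentation code scanner on a round black foot 92 mm wide, 145 mm high overall, its head 78 mm wide. Origin at the centre of its underside; its window looks along its own -x.
- window (a point): centre of the scanner's dark window, 115 mm above the bench; the reading direction is this frame's -x (level), y is across, z up.
- beaker: clear plastic beaker with spout, 127 x 115 x 148 mm, bystander to leave alone; origin at the centre of its underside
- whitecap_jar: translucent jar with white screw lid, 105 mm wide, 122 mm high, bystander; origin at the centre of its underside
- timer: small bench timer with coloured keys, 68 x 62 x 20 mm, bystander; origin at the centre of its underside
- tape_roll: roll of tape lying flat, 104 mm wide, 25 mm high, bystander; origin at the centre of its underside
- marker: marker pen with blue cap, 138 x 11 x 12 mm, bystander; origin at the centre of its underside
- conical: conical tube standing on its blue cap, 35 mm wide, 113 mm high, bystander; origin at the centre of its underside
Mind the look-alikes: they are no part of the job. Leave any green look-alike of the scanner alone.

How it is judged:
On the way:
1. the case with the loose ball is lifted clear of the block and shaken so that the ball knocks against its wall (over 5 N) (((distance between ball_c0 and case_a below 0.06 m and height (world z) of case_a above 0.04 m and contact force between ball_c0 and case_a above 5 N) or (distance between ball_c0 and case_b below 0.06 m and height (world z) of case_b above 0.04 m and contact force between ball_c0 and case_b above 5 N) or (distance between ball_c0 and case_c below 0.06 m and height (world z) of case_c above 0.04 m and contact force between ball_c0 and case_c above 5 N))).
At the end, for the whole second after the job is handed in: Rattling case gripped (over 1 N), upright to 0.25 rad, under 30 mm/s, clear of the scanner; end 50-150 mm from the window, within 30 mm sideways and 0.3 rad; label's middle within 30 mm of the window's height. Other two let go, seated within 8 mm of pocket floor centres (((distance between ball_c0 and case_a below 0.06 m and contact force between the fingers and case_a above 1 N and x of case_a in the frame of window between -0.2 and -0.1 m and y of case_a in the frame of window between -0.03 and 0.03 m and z of case_a in the frame of window between -0.053 and 0.007 m and angle between the x axis of case_a and the x axis of window, either way round below 0.3 rad and angle between case_a's own z axis and vertical below 0.25 rad and linear speed of case_a below 0.03 m/s and contact force between case_a and scanner below 0.2 N and ((distance between case_b and pocket_a below 0.008 m or distance between case_b and pocket_b below 0.008 m or distance between case_b and pocket_c below 0.008 m) and angle between case_b's own z axis and vertical below 0.08 rad and contact force between the fingers and case_b below 0.1 N) and ((distance between case_c and pocket_a below 0.008 m or distance between case_c and pocket_b below 0.008 m or distance between case_c and pocket_c below 0.008 m) and angle between case_c's own z axis and vertical below 0.08 rad and contact force between the fingers and case_c below 0.1 N)) or (distance between ball_c0 and case_b below 0.06 m and contact force between the fingers and case_b above 1 N and x of case_b in the frame of window between -0.2 and -0.1 m and y of case_b in the frame of window between -0.03 and 0.03 m and z of case_b in the frame of window between -0.053 and 0.007 m and angle between the x axis of case_b and the x axis of window, either way round below 0.3 rad and angle between case_b's own z axis and vertical below 0.25 rad and linear speed of case_b below 0.03 m/s and contact force between case_b and scanner below 0.2 N and ((distance between case_a and pocket_a below 0.008 m or distance between case_a and pocket_b below 0.008 m or distance between case_a and pocket_c below 0.008 m) and angle between case_a's own z axis and vertical below 0.08 rad and contact force between the fingers and case_a below 0.1 N) and ((distance between case_c and pocket_a below 0.008 m or distance between case_c and pocket_b below 0.008 m or distance between case_c and pocket_c below 0.008 m) and angle between case_c's own z axis and vertical below 0.08 rad and contact force between the fingers and case_c below 0.1 N)) or (distance between ball_c0 and case_c below 0.06 m and contact force between the fingers and case_c above 1 N and x of case_c in the frame of window between -0.2 and -0.1 m and y of case_c in the frame of window between -0.03 and 0.03 m and z of case_c in the frame of window between -0.053 and 0.007 m and angle between the x axis of case_c and the x axis of window, either way round below 0.3 rad and angle between case_c's own z axis and vertical below 0.25 rad and linear speed of case_c below 0.03 m/s and contact force between case_c and scanner below 0.2 N and ((distance between case_a and pocket_a below 0.008 m or distance between case_a and pocket_b below 0.008 m or distance between case_a and pocket_c below 0.008 m) and angle between case_a's own z axis and vertical below 0.08 rad and contact force between the fingers and case_a below 0.1 N) and ((distance between case_b and pocket_a below 0.008 m or distance between case_b and pocket_b below 0.008 m or distance between case_b and pocket_c below 0.008 m) and angle between case_b's own z axis and vertical below 0.08 rad and contact force between the fingers and case_b below 0.1 N)))); the arm keeps its last pose, push and grip.
It fails at once if a bystander is moved more than 30 mm or the tall ones tipped (distance of any of beaker, whitecap_jar, timer, tape_roll, marker, conical from where it was at the start of the episode above 0.03 m or angle between any of beaker, whitecap_jar, conical's own z axis and vertical above 0.5 rad).
It fails at once if a case is tipped over (angle between any of case_a, case_b, case_c's own z axis and vertical above 1.3 rad).
It also fails if it takes over 72 s, if anything falls off the work surface, if the arm or the gripper's body presses on something with over 40 N, if the wrist force passes 120 N, or if a joint passes its speed limit or range.

## Robot

A 6-joint arm with a two-finger parallel gripper is mounted at the origin on a cart in front of the work surface, level with it; the furniture and walls round the work are solid. World frame = base frame: x ahead of the robot, y to its left, z up, the work surface at z = 0. Lengths are in m, angles in rad, forces in N, time in s.
With the tool pointing down it reaches from about 0.375 to 0.9 m from the base axis. Payload 3.1 kg.
Tool frame: the origin (TCP) lies between the finger pads, 19 mm behind the fingertips; this is the grasp point; z points along the fingers, y is the line along which they close (so a half turn about z gives the same grasp; the last joint's range is limited). The gripper opens to 87 mm and grips with 3 to 60 N. Pads are 19 mm wide; open, the fingers measure 117 mm over their backs; the gripper's body (75 mm by 190 mm) begins 51 mm behind the grasp point.
Start: joints at [1.03, 0.527, 1.433, -0, 1.181, -0.178], TCP at [0.221, 0.585, 0.241] pointing down, gripper open.
Joint ranges: [-3.08, 3.08], [-0.75, 2.2], [0.22, 2.44], [-1.43, 4.57], [0, 2.65], [-2.85, 2.85]. Speed limits (rad/s): [2.79, 2.79, 3.14, 3.14, 3.14, 3.14].

## Interface

Orientations are given as a unit quaternion [x, y, z, w].
In Python, from rig import get_obs, camera, hand_in, cut_out gives the robot as it stands.
- The arm moves only by the tool step_arm, never from a script. Its argument "rows" is a list of rows, each a list of 6 numbers: the shift along the world's x, y, z in m, then the turn, a rotation vector about the world's x, y, z in degrees. A call has 1 to 12 rows; each row shifts and turns the commanded pose from where the row before left it; what a row does not reach is not made up. A row lasts 1/8 s, in which the tool goes at most 62.5 mm and 10.7 degrees, less where a joint would pass 70% of its speed; a pose out of reach is approached as far as the arm can. A call is refused whole if a number of a shift passes 0.0625 or a number of a turn 10.7, either way. A call with a gripper value outside its range is refused whole. "jaw" is the finger opening in m, from 0 to 0.087, set as the call begins (left out, the last holds). The fingers move at their own pace and stop on an object; "squeeze" is the grip in N (left out, the last holds). Time passes only in rows, so rows that do not move let the fingers close. It gives the time, the measured TCP pose, the force, the opening and the grip force at its end, in the units of the state.
- get_obs(): the state, without advancing time (a new reading comes with each control period).
- camera(name): name is "side" or "top"; returns a dict with "pixels" (420x560x3 uint8, blue, green, red), "depth" (420x560 float32, m along the optical axis (not along the pixel's ray), 0 where there is no reading), "fov_y" (degrees; the focal length in pixels is half the picture's height over the tangent of half this angle, whatever the lens; pixels are square), "cx", "cy" (the principal point, pixels), "extrinsics" (4x4, takes a point from camera to world coordinates). Camera axes: x right, y up, looking along -z (the intrinsics and any distortion apply to the point x, -y, -z); pixel columns grow to the right and rows downward; lengths in m; the calibration is good to about 2 mm. A picture is of the moment at which its call begins.
- hand_in(): hands the job in; it is judged then, once.
Trained networks look in the newest picture that a camera, given by its name, has taken for a name from the list of things; names that differ only in an ending like _2 or _b are one class to them, and where a whole thing is asked for, a point or a joint stands for the part that bears it (a point fixed in the world has none). Each returns a list of dicts, best first, with "confidence" (0 to 1); they miss things now and then, are a little off and sometimes report something else, mostly with a low value. They report only what shows in the picture. A call takes as long as a camera call. They do not tell look-alikes from the thing itself.
- cut_out(label, camera): "region" (420x560 bool, what is visible of it) and "extent" ([centre column, centre row, width, height] in pixels, round what is visible of it).
The state is a dict: "time": time; "q": joint angles; "joint_velocities": joint speeds; "joint_torque": joint torques, N m; "position": TCP position; "tool_rot": TCP orientation; "ft_force": force on the tool from outside, world axes, zero at the start; "moment": the same for the moment, N m; "grip_width": finger opening in m; "grip_force": force on a finger pad.
Only numpy, scipy, OpenCV 4.12 (cv2) and the standard library are available. Lean on these libraries where they do the work, as an engineer would, in place of code of your own. Each camera call takes 0.05 s, during which the arm holds its last target. There are 200 camera calls.

## Working session

There is one attempt and no reset: what is moved stays moved. The work goes in short steps, Python scripts to look and compute and a tool call to move; the robot and the scene stay as the last step left them, time stands still between calls to the robot, and variables do not carry over. Pictures are saved under pics/ and viewed, at most 10 in all, crops included, and the job is handed in when it is done.

Besides the shell and the picture viewer there is one more tool, called after "Emit:" by a JSON object that holds its "op" and its "data". step_arm: Moves the arm, as the interface text tells. Its arguments: {"type":"object","properties":{"rows":{"type":"array"},"jaw":{"type":"number"},"squeeze":{"type":"number"}},"required":["rows"]}

```bash
ls; mkdir -p pics; cat > h.py <<'E'
import numpy as np, cv2
from rig import get_obs, camera, hand_in, cut_out
def cloud(c):
    h,w=c["depth"].shape; f=h/2/np.tan(np.radians(c["fov_y"])/2)
    v,u=np.mgrid[:h,:w]; d=c["depth"].astype(float)
    P=np.stack([(u-c["cx"])/f*d,-(v-c["cy"])/f*d,-d,np.ones_like(d)],-1)@np.array(c["extrinsics"]).T
    P[d==0]=np.nan
    return P[...,:3]
E
python3 - <<'E'
from h import *
for n in("top","side"):
    c=camera(n); cv2.imwrite(f"pics/{n}0.png",c["pixels"]); np.savez(f"{n}0.npz",**{k:np.array(v) for k,v in c.items()})
    print(n,{k:v for k,v in c.items() if k not in("pixels","depth")}.keys(),c["fov_y"],np.round(c["extrinsics"],3).tolist())
    P=cloud(c)
    for l in("case_a","block","scanner","beaker","whitecap_jar","conical","timer"):
        for r in cut_out(l,n):
            p=P[r["region"]]; p=p[~np.isnan(p[:,0])]
            print(n,l,round(r["confidence"],2),np.round(r["extent"]),np.round(np.median(p,0),3) if len(p) else 0,np.round(np.percentile(p,[2,98],axis=0),3).tolist() if len(p) else 0)
o=get_obs(); print(o)
E
```

```text
pics
top dict_keys(['fov_y', 'cx', 'cy', 'extrinsics']) 47.66390295159121 [[0.36, 0.895, -0.264, 0.149], [-0.933, 0.346, -0.099, -0.184], [0.003, 0.282, 0.959, 1.596], [0.0, 0.0, 0.0, 1.0]]
top case_a 0.93 [274. 223.  28.  36.] [ 0.522 -0.012  0.074] [[0.478, -0.039, 0.032], [0.576, 0.019, 0.081]]
top case_a 0.65 [241. 216.  28.  38.] [0.514 0.101 0.073] [[0.47, 0.074, 0.017], [0.57, 0.134, 0.081]]
top case_a 0.61 [310. 233.  27.  32.] [ 0.531 -0.124  0.074] [[0.487, -0.152, 0.03], [0.585, -0.096, 0.081]]
top block 0.84 [277. 225.  99.  63.] [ 0.513 -0.041  0.029] [[0.456, -0.165, 0.008], [0.596, 0.146, 0.038]]
top block 0.65 [274. 222.  24.  36.] [ 0.52  -0.011  0.074] [[0.478, -0.04, 0.027], [0.574, 0.018, 0.081]]
top scanner 0.84 [192. 178.  30.  39.] [0.561 0.306 0.11 ] [[0.527, 0.274, -0.0], [0.612, 0.347, 0.148]]
top scanner 0.61 [207. 143.  30.  44.] [0.701 0.309 0.114] [[0.669, 0.277, 0.003], [0.747, 0.349, 0.149]]
top scanner 0.52 [243. 214.  27.  35.] [0.514 0.101 0.073] [[0.47, 0.074, 0.016], [0.565, 0.134, 0.081]]
top beaker 0.94 [410. 281.  46.  44.] [ 0.494 -0.478  0.07
[... 1995 characters left out ...]
ay([ 1.03049941e+00,  5.27427912e-01,  1.43268048e+00, -7.67561773e-06,
        1.18139829e+00, -1.78494315e-01]), 'joint_velocities': array([-1.05212009e-04, -1.24992085e-03,  1.77992273e-05, -8.58901410e-05,
       -6.67920222e-04,  1.43181083e-03]), 'joint_torque': array([-5.70514676e-04, -4.39944291e+01, -1.76985437e+01,  6.34441338e-02,
        5.02900360e-02, -3.01369255e-05]), 'position': array([0.22119142, 0.58454018, 0.24129896]), 'tool_rot': array([1.79914805e-01, 9.83682195e-01, 3.89920738e-05, 1.84427229e-05]), 'ft_force': array([-0.04835825, -0.96555009,  1.33113464]), 'moment': array([ 0.02461122,  0.00919606, -0.0306951 ]), 'grip_force': 0.0, 'grip_width': 0.08710535422854407}
```

```bash
python3 - <<'E'
import cv2,numpy as np
from h import cloud
t=cv2.imread("pics/top0.png");s=cv2.imread("pics/side0.png")
a=cv2.resize(t[120:320,120:460],(800,470),interpolation=cv2.INTER_CUBIC)
cv2.imwrite("pics/t1.png",a)
b=cv2.resize(s[140:280,130:350],(800,509),interpolation=cv2.INTER_CUBIC);cv2.imwrite("pics/s1.png",b)
for n in("top","side"):
    c=dict(np.load(f"{n}0.npz"));P=cloud(c).reshape(-1,3)
    P=P[~np.isnan(P[:,0])]
    print(n,"table z",np.median(P[(abs(P[:,2])<.02)&(P[:,0]>.3)&(P[:,0]<.9)&(abs(P[:,1])<.6)][:,2]))
    for y,x in((.101,.52),(-.012,.525),(-.124,.535)):
        q=P[(P[:,2]>.064)&(P[:,2]<.09)&(abs(P[:,1]-y)<.05)&(abs(P[:,0]-x)<.09)]
        r=cv2.minAreaRect((q[:,:2]*1000).astype(np.float32)); print("lid",len(q),r,q[:,:2].mean(0).round(4),np.median(q[:,2]).round(4))
    q=P[(P[:,2]>.024)&(P[:,2]<.036)&(abs(P[:,1])<.22)&(abs(P[:,0]-.52)<.11)]
    r=cv2.minAreaRect((q[:,:2]*1000).astype(np.float32)); print("block",len(q),r)
    for x,y in((.565,.307),(.705,.309)):
        for lo,hi in((.06,.16),(.135,.16),(.1,.135),(.003,.02)):
            q=P[(P[:,2]>lo)&(P[:,2]<hi)&(abs(P[:,1]-y)<.06)&(abs(P[:,0]-x)<.06)]
            if len(q)>5: print("scan",x,lo,len(q),cv2.minAreaRect((q[:,:2]*1000).astype(np.float32)),q.mean(0).round(3))
E
```

```text
top table z 0.0002583967674294474
lid 506 ((520.3762817382812, 105.14959716796875), (101.45706939697266, 59.51804733276367), 4.684704780578613) [0.5184 0.1044] 0.0744
lid 514 ((529.187255859375, -9.160331726074219), (101.05340576171875, 59.548377990722656), 4.5269880294799805) [ 0.5274 -0.0099] 0.0742
lid 518 ((537.596435546875, -123.67112731933594), (101.50212097167969, 58.143245697021484), 4.105811595916748) [ 0.5361 -0.1239] 0.074
block 1473 ((529.366455078125, -8.845779418945312), (134.44898986816406, 320.3213806152344), 4.339534759521484)
scan 0.565 0.06 465 ((568.1748657226562, 314.26068115234375), (57.590904235839844, 76.52198028564453), 49.40513610839844) [0.565 0.31  0.136]
scan 0.565 0.135 340 ((569.37158203125, 315.3857421875), (54.4596061706543, 75.67772674560547), 49.02983856201172) [0.568 0.315 0.143]
scan 0.565 0.1 113 ((565.7938842773438, 310.9701232910156), (47.0787467956543, 78.01057434082031), 52.157718658447266) [0.556 0.296 0.119]
scan 0.565 0.003 395 ((564.908935546875, 305.88873291015625), (118.87393188476562, 117.89990997314453), 0.5775220394134521) [0.555 0.3
[... 1550 characters left out ...]
5 0.003 342 ((564.6350708007812, 306.4538879394531), (112.84300231933594, 119.63774871826172), 2.0017731189727783) [0.559 0.306 0.011]
scan 0.705 0.06 392 ((721.3883056640625, 307.3267822265625), (62.205535888671875, 114.22169494628906), 57.81245422363281) [0.698 0.311 0.127]
scan 0.705 0.135 179 ((707.6448974609375, 317.1246337890625), (58.13264846801758, 74.87423706054688), 64.34376525878906) [0.705 0.315 0.142]
scan 0.705 0.1 177 ((692.3002319335938, 310.04412841796875), (47.406349182128906, 86.03694152832031), 27.107999801635742) [0.692 0.307 0.118]
scan 0.705 0.003 251 ((706.5693359375, 307.4888000488281), (115.11298370361328, 112.51382446289062), 3.0600874423980713) [0.702 0.308 0.011]
```

View pics/t1.png

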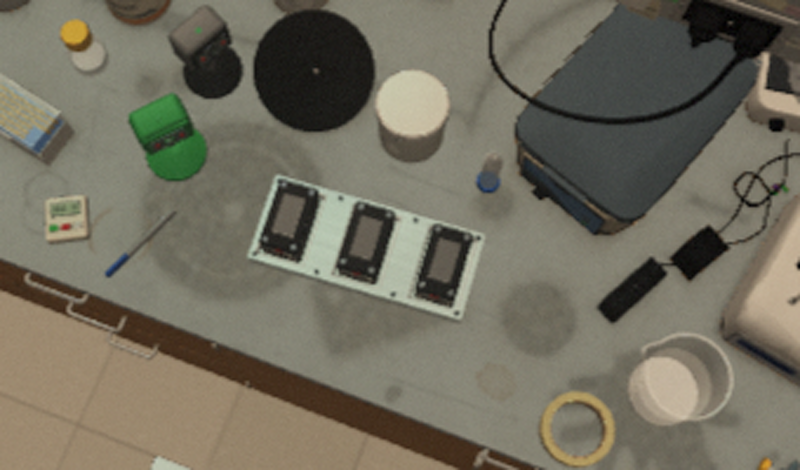

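View pics/s1.png

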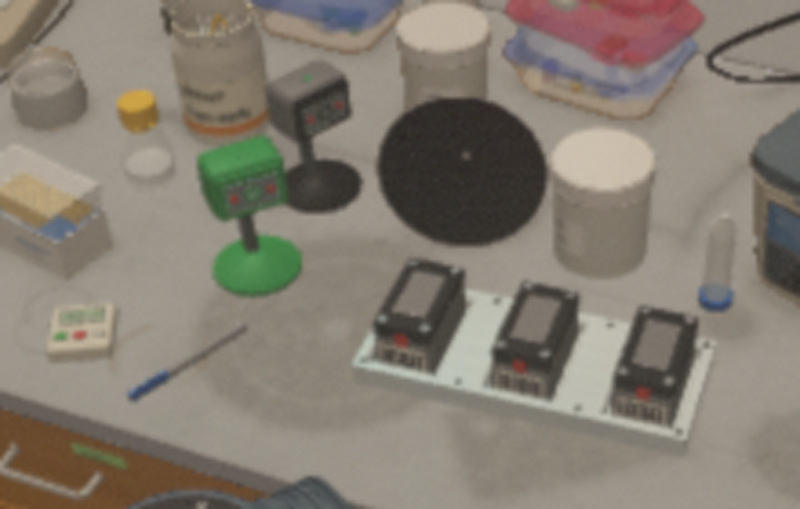

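```bash
python3 - <<'E'
import cv2,numpy as np
from h import cloud
for n in("top","side"):
    c=dict(np.load(f"{n}0.npz"));P=cloud(c)
    m=(abs(P[...,0]-.705)<.058)&(abs(P[...,1]-.312)<.058)
    px=c["pixels"].astype(int); green=(px[...,1]-px[...,2]>25)
    m&=~green
    Q=P[m]
    for th in range(50,86,5):
        d=np.array([np.cos(np.radians(th)),np.sin(np.radians(th))]);e=np.array([-d[1],d[0]])
        t=Q[(Q[:,2]>.137)&(Q[:,2]<.16)][:,:2]; a=t@d;b=t@e
        print(n,th,np.ptp(a).round(4),np.ptp(b).round(4),(np.ptp(a)*np.ptp(b)*1e4).round(2),end=" | ")
    # front face plane
    f=Q[(Q[:,2]>.098)&(Q[:,2]<.128)]; 
    for it in range(3):
        ctr=f.mean(0);u,s,v=np.linalg.svd(f-ctr);nrm=v[2]; r=abs((f-ctr)@nrm); f=f[r<max(.003,2*r.std())]
    print("\nface",len(f),ctr.round(3),nrm.round(3),np.degrees(np.arctan2(nrm[1],nrm[0])).round(1),s.round(3))
    D=P[(abs(P[...,0]-.72)<.08)&(abs(P[...,1]-.15)<.05)]; print("disc z",np.nanpercentile(D[:,2],[5,50,95]).round(3))
    ft=Q[(Q[:,2]>.004)&(Q[:,2]<.03)]; print("foot",ft.min(0),ft.max(0))
    # tall things near the presentation spot
    for lab,x0,x1,y0,y1 in(("pres",.5,.8,.03,.25),):
        R=P[(P[...,0]>x0)&(P[...,0]<x1)&(P[...,1]>y0)&(P[...,1]<y1)&(P[...,2]>.08)]; print(lab,len(R),R.min(0) if len(R) else 0,R.max(0) if len(R) else 0)
b=cv2.resize(cv2.imread("pics/side0.png")[150:220,180:260],(800,700)); cv2.imwrite("pics/sc.png",b[:600])
E
```

```text
top 50 0.0656 0.0794 52.12 | top 55 0.0613 0.0782 47.97 | top 60 0.0581 0.0769 44.67 | top 65 0.0556 0.0755 41.99 | top 70 0.0558 0.0762 42.5 | top 75 0.06 0.0773 46.37 | top 80 0.0642 0.079 50.76 | top 85 0.0682 0.0801 54.63 | 
face 30 [0.695 0.303 0.117] [ 0.305  0.244 -0.92 ] 38.7 [0.164 0.062 0.016]
disc z [0.003 0.507 0.708]
foot [0.64721419 0.25474173 0.00407392] [0.76104877 0.36988406 0.02680748]
pres 5229 [0.50594712 0.03004419 0.08003032] [0.79995688 0.24996154 0.7186906 ]
side 50 0.0653 0.0808 52.77 | side 55 0.0624 0.0789 49.25 | side 60 0.059 0.0765 45.12 | side 65 0.0574 0.075 43.09 | side 70 0.0567 0.077 43.7 | side 75 0.0602 0.0788 47.45 | side 80 0.0635 0.0799 50.73 | side 85 0.0666 0.0804 53.58 | 
face 33 [0.692 0.307 0.114] [-0.026 -0.047  0.999] -118.8 [0.176 0.066 0.019]
disc z [0.004 0.509 0.654]
foot [0.65805069 0.26698576 0.00400906] [0.76238594 0.35557508 0.02981776]
pres 4395 [0.51562163 0.03001027 0.08014427] [0.79996722 0.24994931 0.71262517]
```

View pics/sc.png

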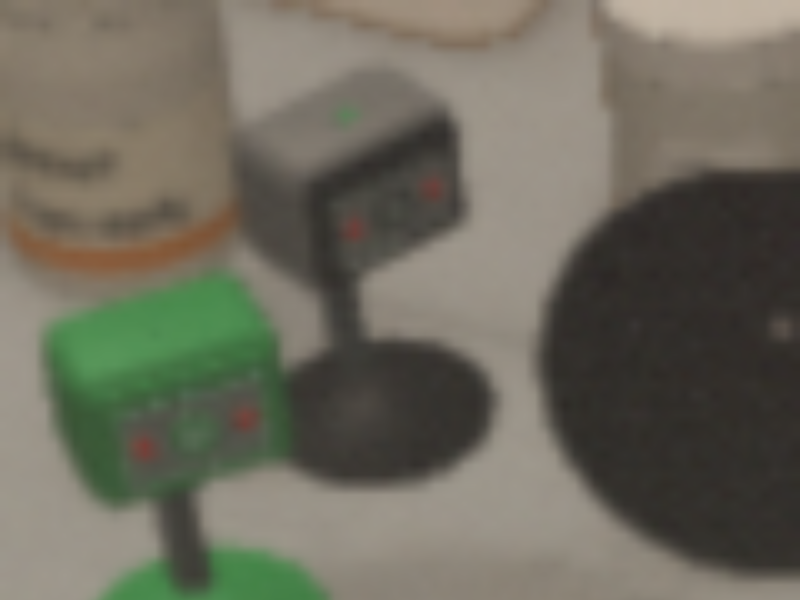

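Emit:
{"op": "step_arm", "data": {"rows": [[0.03,-0.048,0,0,0,2.5],[0.03,-0.048,0,0,0,2.5],[0.03,-0.048,0,0,0,2.5],[0.03,-0.048,0,0,0,2.5],[0.03,-0.048,0,0,0,2.5],[0.03,-0.048,0,0,0,2.5],[0.03,-0.048,0,0,0,2.5],[0.03,-0.048,0,0,0,2.5],[0.03,-0.048,0,0,0,2.5],[0.028,-0.048,0,0,0,2.5],[0,0,0,0,0,0]], "jaw": 0.087}}

```text
time: 2.17
position: [0.5219, 0.1011, 0.2415]
tool_rot: [-0.034, 0.999, -0.0, 0.001]
ft_force: [0.0, 0.0, -0.0]
grip_width: 0.0869
grip_force: 0.0
```

```bash
python3 - <<'E'
import cv2,numpy as np
from h import cloud
for n in("top","side"):
    c=dict(np.load(f"{n}0.npz"));P=cloud(c)
    D=P[(P[...,2]>.2)&(P[...,0]>.3)&(P[...,0]<1.3)&(abs(P[...,1])<.6)]
    print(n,len(D),np.percentile(D,[0,5,50,95,100],axis=0).round(3).tolist())
    if n=="side":
        for u,v in((215,173),(219,171),(223,169)): print(P[v-1:v+2,u-1:u+2].reshape(-1,3).mean(0).round(4))
    m=(abs(P[...,0]-.705)<.058)&(abs(P[...,1]-.312)<.058)&(P[...,2]>.137)&(P[...,2]<.16)
    px=c["pixels"].astype(int); m&=~(px[...,1]-px[...,2]>25); Q=P[m]
    d=np.array([np.cos(np.radians(66.5)),np.sin(np.radians(66.5))]);e=np.array([-d[1],d[0]])
    a=Q[:,:2]@d;b=Q[:,:2]@e; print("top face front/back along d",a.min(),a.max(),"across",b.min(),b.max(),"front mid",(d*a.min()+e*(b.min()+b.max())/2).round(4))
    f=P[(abs(P[...,0]-.705)<.058)&(abs(P[...,1]-.312)<.058)&(P[...,2]>.1)&(P[...,2]<.13)]
    print("front plane along d",np.percentile(f[:,:2]@d,[2,10,25,50]).round(4))
E
```

```text
top 50497 [[0.674, -0.6, 0.2], [0.756, -0.516, 0.463], [0.79, -0.187, 0.66], [0.935, 0.451, 0.785], [1.072, 0.6, 0.988]]
top face front/back along d 0.5471975394891773 0.601944543888189 across -0.5614487644367444 -0.48564937627631566 front mid [0.6983 0.293 ]
front plane along d [0.5457 0.5472 0.5482 0.5501]
side 41922 [[0.672, -0.6, 0.2], [0.753, -0.562, 0.263], [0.787, -0.101, 0.587], [0.964, 0.501, 0.715], [1.3, 0.6, 0.76]]
[0.6853 0.3023 0.1123]
[0.702  0.2941 0.1127]
[0.7198 0.2862 0.1124]
top face front/back along d 0.5452915844899622 0.6025660133887254 across -0.56050157231386 -0.485027712791412 front mid [0.6968 0.2916]
front plane along d [0.5448 0.5469 0.5488 0.5514]
```

Emit:
{"op": "step_arm", "data": {"rows": [[-0.002,0.004,-0.04,0,0,0.4],[0,0,-0.05,0,0,0],[0,0,-0.05,0,0,0],[0,0,-0.03,0,0,0],[0,0,-0.013,0,0,0],[0,0,0,0,0,0]]}}

```text
time: 2.92
position: [0.5168, 0.1091, 0.058]
tool_rot: [-0.041, 0.999, 0.0, -0.001]
ft_force: [-1.1, -0.2, 0.6]
grip_width: 0.087
grip_force: 0.0
```

Emit:
{"op": "step_arm", "data": {"rows": [[0,0,0,0,0,0],[0,0,0,0,0,0],[0,0,0,0,0,0],[0,0,0,0,0,0]], "jaw": 0.04, "squeeze": 40}}

```text
time: 3.42
position: [0.5179, 0.1079, 0.059]
tool_rot: [-0.041, 0.999, -0.001, 0.001]
ft_force: [0.5, -3.4, 4.7]
grip_width: 0.0574
grip_force: 40.0
```

```bash
python3 - <<'E'
import cv2,numpy as np
from h import cloud
for n,(u,v) in(("top",(254,150)),("side",(258,188))):
    c=dict(np.load(f"{n}0.npz"));P=cloud(c)
    print(n,P[v-20:v+21:20,u].round(3).tolist(),P[v,u-18:u+19:18].round(3).tolist())
    m=(P[...,2]>.2)&(P[...,0]>.3)&(P[...,0]<1.0)&(P[...,1]>-.35)&(P[...,1]<.45)
    nl,L,st,_=cv2.connectedComponentsWithStats(m.astype(np.uint8))
    for k in range(1,nl):
        if st[k,4]>30: D=P[L==k]; print(st[k],np.percentile(D,[2,50,98],axis=0).round(3).tolist())
E
```

```text
top [[0.81, 0.182, 0.073], [0.743, 0.155, 0.064], [0.689, 0.137, 0.018]] [[0.724, 0.217, 0.053], [0.743, 0.155, 0.064], [0.778, 0.103, 0.033]]
[  136     0   390   141 32955] [[0.719, -0.34, 0.44], [0.79, -0.068, 0.66], [0.937, 0.422, 0.815]]
[328 136  97  37 303] [[0.675, -0.348, 0.221], [0.699, -0.24, 0.391], [0.799, -0.086, 0.431]]
side [[0.821, 0.185, 0.078], [0.742, 0.153, 0.043], [0.678, 0.126, 0.0]] [[0.711, 0.215, 0.047], [0.742, 0.153, 0.043], [0.778, 0.091, 0.035]]
[  172     0   272   109 23205] [[0.711, -0.339, 0.416], [0.786, -0.021, 0.595], [0.865, 0.433, 0.715]]
[210  95  25  21 362] [[0.949, 0.37, 0.202], [0.966, 0.405, 0.237], [0.997, 0.447, 0.263]]
[ 268   94   53   41 1559] [[0.937, 0.006, 0.204], [0.959, 0.089, 0.263], [0.996, 0.194, 0.315]]
[324 120  89  38 228] [[0.674, -0.347, 0.234], [0.692, -0.244, 0.391], [0.776, -0.092, 0.429]]
```

View pics/top0.png

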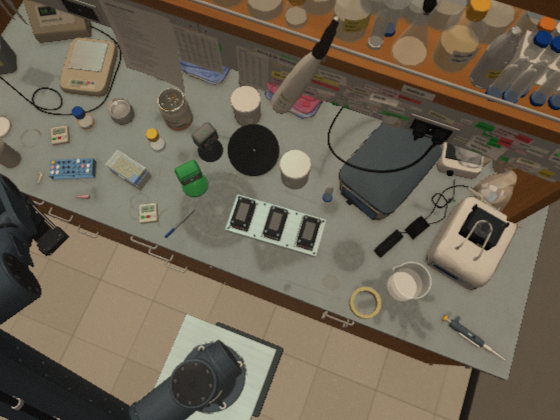

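Emit:
{"op": "step_arm", "data": {"rows": [[0,0,0.02,0,0,0],[0,0,0.03,0,0,0],[0,0,0.04,0,0,0],[0,0,0.04,0,0,0],[0,0,0.02,0,0,0],[0,0,0,0,0,0],[0,0,0,0,0,0]]}}

```text
time: 4.3
position: [0.5157, 0.1086, 0.2068]
tool_rot: [-0.041, 0.999, 0.0, -0.002]
ft_force: [0.4, 0.3, -5.8]
grip_width: 0.0579
grip_force: 40.0
```

Emit:
{"op": "step_arm", "data": {"rows": [[-0.048,-0.0036,0,0,0,0],[-0.048,-0.0036,0,0,0,0],[0,0,0,0,0,0],[0,0,0,0,0,0],[0,0,0,0,0,0],[0,0,0,0,0,0],[0,0,0,0,0,0]]}}

```text
time: 5.18
position: [0.4216, 0.1013, 0.2081]
tool_rot: [-0.041, 0.999, 0.0, -0.0]
ft_force: [0.6, 0.1, -5.3]
grip_width: 0.0576
grip_force: 40.0
```

```bash
cat > m.py <<'E'
from h import *
o=get_obs(); print(o["time"],np.round(o["position"],4),np.round(o["ft_force"],2),np.round(o["moment"],4),np.round(o["q"],2),o["grip_width"])
E
python3 m.py
```

```text
5.175 [0.4216 0.1013 0.2081] [ 0.62  0.07 -5.3 ] [ 0.0428  0.062  -0.0651] [-0.02  0.33  1.93  0.    0.89 -1.68] 0.05756396772695095
```

Emit:
{"op": "step_arm", "data": {"rows": [[0.048,0.0036,0,0,0,0],[0.048,0.0036,0,0,0,0],[0,0,0,0,0,0],[0,0,0,0,0,0],[0,0,0,0,0,0],[0,0,0,0,0,0],[0,0,0,0,0,0]]}}

```text
time: 6.05
position: [0.5168, 0.1086, 0.2084]
tool_rot: [-0.041, 0.999, 0.0, -0.0]
ft_force: [-0.1, -0.0, -5.0]
grip_width: 0.0578
grip_force: 40.0
```

```bash
python3 m.py
```

```text
6.05 [0.5168 0.1086 0.2084] [-0.09 -0.01 -5.04] [0.0394 0.0276 0.0055] [-0.    0.44  1.71  0.    0.99 -1.66] 0.05782166660607584
```

Emit:
{"op": "step_arm", "data": {"rows": [[-0.048,-0.0036,0,0,0,0],[-0.048,-0.0036,0,0,0,0],[0,0,0,0,0,0],[0,0,0,0,0,0],[0,0,0,0,0,0],[0,0,0,0,0,0],[0,0,0,0,0,0]]}}

```text
time: 6.92
position: [0.4216, 0.1013, 0.2082]
tool_rot: [-0.041, 0.999, 0.0, 0.0]
ft_force: [0.2, 1.3, -5.5]
grip_width: 0.0578
grip_force: 40.0
```

```bash
python3 m.py
```

```text
6.925 [0.4216 0.1013 0.2082] [ 0.15  1.25 -5.54] [-0.0104  0.0491  0.0082] [-0.02  0.33  1.93  0.    0.89 -1.68] 0.05782347739079489
```

Emit:
{"op": "step_arm", "data": {"rows": [[0.048,0.0036,0,0,0,0],[0.048,0.0036,0,0,0,0],[0,0,0,0,0,0],[0,0,0,0,0,0],[0,0,0,0,0,0],[0,0,0,0,0,0],[0,0,0,0,0,0]]}}

```text
time: 7.8
position: [0.5168, 0.1085, 0.2084]
tool_rot: [-0.041, 0.999, -0.0, -0.0]
ft_force: [0.2, -0.3, -4.4]
grip_width: 0.0575
grip_force: 40.0
```

```bash
python3 m.py
```

```text
7.8 [0.5168 0.1085 0.2084] [ 0.18 -0.27 -4.43] [0.02   0.0113 0.0206] [-0.    0.44  1.71 -0.    0.99 -1.66] 0.057533157188736014
```

```bash
cat > avg.py <<'E'
from h import *
M=[]
for i in range(8):
    camera("top"); o=get_obs(); M.append(np.r_[o["moment"],o["ft_force"]])
M=np.array(M); print(round(o["time"],2),"mean",M.mean(0).round(4),"sd",M.std(0).round(3))
E
python3 avg.py
```

```text
8.2 mean [ 1.8300e-02  1.9800e-02  4.9000e-03 -2.7340e-01 -1.6980e-01 -5.0625e+00] sd [0.024 0.027 0.028 0.398 0.415 0.445]
```

Emit:
{"op": "step_arm", "data": {"rows": [[-0.048,-0.0036,0,0,0,0],[-0.048,-0.0036,0,0,0,0],[0,0,0,0,0,0],[0,0,0,0,0,0],[0,0,0,0,0,0]]}}

```text
time: 8.82
position: [0.4231, 0.1012, 0.2087]
tool_rot: [-0.041, 0.999, -0.0, 0.001]
ft_force: [0.2, -0.2, -3.2]
grip_width: 0.0576
grip_force: 40.0
```

```bash
python3 avg.py
```

```text
9.22 mean [ 0.0419  0.0439  0.     -0.0389 -0.2752 -4.7066] sd [0.019 0.03  0.032 0.308 0.309 0.372]
```

Emit:
{"op": "step_arm", "data": {"rows": [[0.048,0.0036,0,0,0,0],[0.048,0.0036,0,0,0,0],[0,0,0,0,0,0],[0,0,0,0,0,0],[0,0,0,0,0,0]]}}

```text
time: 9.85
position: [0.5156, 0.1086, 0.2078]
tool_rot: [-0.041, 0.999, 0.0, -0.001]
ft_force: [0.3, 0.4, -3.9]
grip_width: 0.0579
grip_force: 40.0
```

```bash
python3 avg.py
```

```text
10.25 mean [ 2.140e-02  3.230e-02 -3.100e-03  7.170e-02 -3.670e-02 -4.653e+00] sd [0.026 0.02  0.036 0.597 0.287 0.388]
```

Emit:
{"op": "step_arm", "data": {"rows": [[0,0,-0.04,0,0,0],[0,0,-0.05,0,0,0],[0,0,-0.03,0,0,0],[0,0,-0.015,0,0,0],[0,0,-0.01,0,0,0],[0,0,-0.004,0,0,0],[0,0,0,0,0,0]]}}

```text
time: 11.12
position: [0.5177, 0.1085, 0.0598]
tool_rot: [-0.041, 0.999, -0.0, 0.001]
ft_force: [-0.6, -0.4, -5.8]
grip_width: 0.0578
grip_force: 40.0
```

Emit:
{"op": "step_arm", "data": {"rows": [[0,0,0,0,0,0],[0,0,0,0,0,0],[0,0,0,0,0,0],[0,0,0.03,0,0,0],[0,0,0.04,0,0,0],[0.0045,-0.0575,0.01,0,0,0],[0.0045,-0.0575,0,0,0,0],[0,0,0,0,0,0]], "jaw": 0.087}}

```text
time: 12.12
position: [0.5276, -0.0102, 0.14]
tool_rot: [-0.038, 0.999, -0.001, 0.001]
ft_force: [0.0, 1.4, -0.2]
grip_width: 0.0872
grip_force: 0.0
```

Emit:
{"op": "step_arm", "data": {"rows": [[0.001,0,-0.04,0,0,0],[0,0,-0.03,0,0,0],[0,0,-0.0115,0,0,0],[0,0,0,0,0,0]]}}

```text
time: 12.62
position: [0.5267, -0.0057, 0.0573]
tool_rot: [-0.041, 0.999, 0.0, -0.001]
ft_force: [0.3, 0.1, 0.4]
grip_width: 0.0865
grip_force: 0.0
```

Emit:
{"op": "step_arm", "data": {"rows": [[0,0,0,0,0,0],[0,0,0,0,0,0],[0,0,0,0,0,0],[0,0,0,0,0,0],[0,0,0.02,0,0,0],[0,0,0.03,0,0,0],[0,0,0.04,0,0,0],[0,0,0.04,0,0,0],[0,0,0.02,0,0,0],[0,0,0,0,0,0]], "jaw": 0.04}}

```text
time: 13.88
position: [0.5274, -0.0064, 0.2086]
tool_rot: [-0.041, 0.999, -0.0, 0.001]
ft_force: [0.4, -0.5, -5.1]
grip_width: 0.0576
grip_force: 40.0
```

Emit:
{"op": "step_arm", "data": {"rows": [[-0.048,-0.0036,0,0,0,0],[-0.048,-0.0036,0,0,0,0],[0,0,0,0,0,0],[0,0,0,0,0,0],[0.048,0.0036,0,0,0,0],[0.048,0.0036,0,0,0,0],[0,0,0,0,0,0],[0,0,0,0,0,0],[0,0,0,0,0,0]]}}

```text
time: 15.0
position: [0.526, -0.0062, 0.2071]
tool_rot: [-0.041, 0.999, 0.0, -0.001]
ft_force: [-0.2, 0.6, -3.6]
grip_width: 0.0573
grip_force: 40.0
```

```bash
python3 avg.py
```

```text
15.4 mean [ 0.03    0.0165 -0.0146  0.1532  0.133  -4.3828] sd [0.035 0.043 0.034 0.288 0.295 0.488]
```

Emit:
{"op": "step_arm", "data": {"rows": [[-0.048,-0.0036,0,0,0,0],[-0.048,-0.0036,0,0,0,0],[0,0,0,0,0,0],[0,0,0,0,0,0],[0,0,0,0,0,0]]}}

```text
time: 16.02
position: [0.4329, -0.0141, 0.2082]
tool_rot: [-0.041, 0.999, -0.0, 0.001]
ft_force: [0.1, 0.8, -5.5]
grip_width: 0.0578
grip_force: 40.0
```

```bash
python3 avg.py
```

```text
16.43 mean [ 0.0329  0.0235  0.0129 -0.0305  0.0368 -4.5027] sd [0.028 0.016 0.034 0.345 0.627 0.365]
```

Emit:
{"op": "step_arm", "data": {"rows": [[0.048,0.0036,0,0,0,0],[0.048,0.0036,0,0,0,0],[0,0,0,0,0,0],[0,0,0,0,0,0],[0,0,0,0,0,0]]}}

```text
time: 17.05
position: [0.5256, -0.0062, 0.2073]
tool_rot: [-0.041, 0.999, 0.0, -0.001]
ft_force: [-0.6, 0.1, -4.0]
grip_width: 0.0578
grip_force: 40.0
```

```bash
python3 avg.py
```

```text
17.45 mean [ 0.0286  0.006  -0.0055 -0.0529 -0.1772 -4.5573] sd [0.033 0.025 0.021 0.322 0.404 0.442]
```

Emit:
{"op": "step_arm", "data": {"rows": [[0,0,-0.04,0,0,0],[0,0,-0.05,0,0,0],[0,0,-0.03,0,0,0],[0,0,-0.015,0,0,0],[0,0,-0.01,0,0,0],[0,0,-0.004,0,0,0],[0,0,0,0,0,0]]}}

```text
time: 18.32
position: [0.5277, -0.0066, 0.0593]
tool_rot: [-0.041, 0.999, -0.0, 0.001]
ft_force: [0.4, -0.4, -4.7]
grip_width: 0.0573
grip_force: 40.0
```

Emit:
{"op": "step_arm", "data": {"rows": [[0,0,0,0,0,0],[0,0,0,0,0,0],[0,0,0,0,0,0],[0,0,0.03,0,0,0],[0,0,0.04,0,0,0],[0.005,-0.059,0.01,0,0,0],[0.005,-0.059,0,0,0,0],[0,0,0,0,0,0]], "jaw": 0.087}}

```text
time: 19.32
position: [0.5388, -0.129, 0.1397]
tool_rot: [-0.038, 0.999, -0.001, 0.002]
ft_force: [-0.3, 0.5, -0.1]
grip_width: 0.0871
grip_force: 0.0
```

Emit:
{"op": "step_arm", "data": {"rows": [[0,0,-0.04,0,0,0],[0,0,-0.03,0,0,0],[0,0,-0.0115,0,0,0],[0,0,0,0,0,0]]}}

```text
time: 19.82
position: [0.5368, -0.1237, 0.0568]
tool_rot: [-0.041, 0.999, 0.0, -0.001]
ft_force: [-0.4, 0.9, -0.2]
grip_width: 0.0869
grip_force: 0.0
```

Emit:
{"op": "step_arm", "data": {"rows": [[0,0,0,0,0,0],[0,0,0,0,0,0],[0,0,0,0,0,0],[0,0,0,0,0,0],[0,0,0.02,0,0,0],[0,0,0.03,0,0,0],[0,0,0.04,0,0,0],[0,0,0.04,0,0,0],[0,0,0.02,0,0,0],[0,0,0,0,0,0]], "jaw": 0.04}}

```text
time: 21.08
position: [0.5375, -0.1247, 0.2082]
tool_rot: [-0.041, 0.999, -0.001, 0.001]
ft_force: [-0.6, -0.1, -5.3]
grip_width: 0.0579
grip_force: 40.0
```

Emit:
{"op": "step_arm", "data": {"rows": [[-0.048,-0.0036,0,0,0,0],[-0.048,-0.0036,0,0,0,0],[0,0,0,0,0,0],[0,0,0,0,0,0],[0.048,0.0036,0,0,0,0],[0.048,0.0036,0,0,0,0],[0,0,0,0,0,0],[0,0,0,0,0,0],[0,0,0,0,0,0]]}}

```text
time: 22.2
position: [0.5359, -0.1241, 0.2066]
tool_rot: [-0.041, 0.999, 0.001, -0.001]
ft_force: [0.3, -0.4, -4.5]
grip_width: 0.0576
grip_force: 40.0
```

```bash
python3 avg.py
```

```text
22.6 mean [ 0.0179  0.0654 -0.0171  0.1523  0.3267 -4.5134] sd [0.03  0.025 0.028 0.418 0.282 0.295]
```

Emit:
{"op": "step_arm", "data": {"rows": [[-0.048,-0.0036,0,0,0,0],[-0.048,-0.0036,0,0,0,0],[0,0,0,0,0,0],[0,0,0,0,0,0],[0,0,0,0,0,0]]}}

```text
time: 23.22
position: [0.4428, -0.1323, 0.2077]
tool_rot: [-0.041, 0.999, -0.001, 0.001]
ft_force: [0.4, 0.6, -4.1]
grip_width: 0.0581
grip_force: 40.0
```

```bash
python3 avg.py
```

```text
23.62 mean [ 3.0800e-02 -1.6600e-02 -3.0000e-04  2.7000e-03 -9.2200e-02 -4.4068e+00] sd [0.037 0.022 0.025 0.404 0.206 0.407]
```

Emit:
{"op": "step_arm", "data": {"rows": [[0.048,0.0036,0,0,0,0],[0.048,0.0036,0,0,0,0],[0,0,0,0,0,0],[0,0,0,0,0,0],[0,0,0,0,0,0]]}}

```text
time: 24.25
position: [0.5355, -0.1241, 0.2068]
tool_rot: [-0.041, 0.999, 0.001, -0.001]
ft_force: [-0.5, -0.4, -4.5]
grip_width: 0.0578
grip_force: 40.0
```

```bash
python3 avg.py
```

```text
24.65 mean [ 3.130e-02  5.910e-02  2.000e-04  2.602e-01  1.411e-01 -4.743e+00] sd [0.031 0.02  0.027 0.198 0.328 0.524]
```

Emit:
{"op": "step_arm", "data": {"rows": [[0.005,0.04,0,0,0,8.8],[0.01,0.04,0,0,0,8.8],[0.015,0.04,0,0,0,8.8],[0.018,0.04,0,0,0,8.8],[0.018,0.04,0,0,0,8.8],[0.018,0.04,0,0,0,8.8],[0.018,0.04,0,0,0,8.8],[0,0,0,0,0,0],[0,0,0,0,0,0]]}}

```text
time: 25.78
position: [0.6386, 0.1554, 0.2067]
tool_rot: [-0.547, 0.837, 0.0, -0.001]
ft_force: [-0.3, -1.2, -4.3]
grip_width: 0.0574
grip_force: 40.0
```

```bash
python3 m.py
```

```text
25.775 [0.6386 0.1554 0.2067] [-0.28 -1.15 -4.26] [-0.0081  0.1395  0.0338] [ 0.07  0.61  1.38 -0.    1.16 -2.66] 0.057413678407079505
```

Emit:
{"op": "step_arm", "data": {"rows": [[0,0,-0.02,0,0,0],[0,0,-0.02,0,0,0],[0,0,-0.02,0,0,0],[0,0,-0.01,0,0,0],[0,0,0,0,0,0],[0,0,0,0,0,0],[0,0,0,0,0,0],[0,0,0,0,0,0]]}}

```text
time: 26.78
position: [0.6395, 0.1556, 0.138]
tool_rot: [-0.547, 0.837, -0.0, 0.001]
ft_force: [-0.9, -0.3, -4.7]
grip_width: 0.0575
grip_force: 40.0
```

```bash
python3 - <<'E'
from h import *
o=get_obs();print(o["time"],o["position"],o["tool_rot"],o["ft_force"])
c=camera("side");P=cloud(c);s=c["pixels"]
cv2.imwrite("pics/s2.png",cv2.resize(s[100:290,130:370],(800,633))[:600])
t=camera("top");cv2.imwrite("pics/t2.png",cv2.resize(t["pixels"][100:270,160:360],(700,595)))
Q=cloud(t)
for n,A in(("side",P),("top",Q)):
  A=A.reshape(-1,3)
  for x,y in((.519,.105),(.528,-.01)):
    q=A[(A[:,2]>.064)&(A[:,2]<.09)&(abs(A[:,1]-y)<.045)&(abs(A[:,0]-x)<.075)]
    if len(q)>50: print(n,len(q),cv2.minAreaRect((q[:,:2]*1000).astype(np.float32)),np.median(q[:,2]).round(4))
E
```

```text
26.775 [0.63950586 0.15563937 0.13795406] [-5.46664082e-01  8.37351792e-01 -2.87295241e-04  5.24628629e-04] [-0.90025359 -0.32587644 -4.6805929 ]
side 374 ((519.1117553710938, 107.03533935546875), (102.63358306884766, 58.84217071533203), 5.073355197906494) 0.0739
side 387 ((527.8340454101562, -7.4191131591796875), (103.26569366455078, 60.161781311035156), 4.470971584320068) 0.0737
top 507 ((519.2872314453125, 107.52047729492188), (100.375732421875, 58.789466857910156), 3.997467279434204) 0.0739
top 517 ((529.53564453125, -7.347713470458984), (102.80619812011719, 58.7072868347168), 5.136383533477783) 0.0739
```

View pics/s2.png

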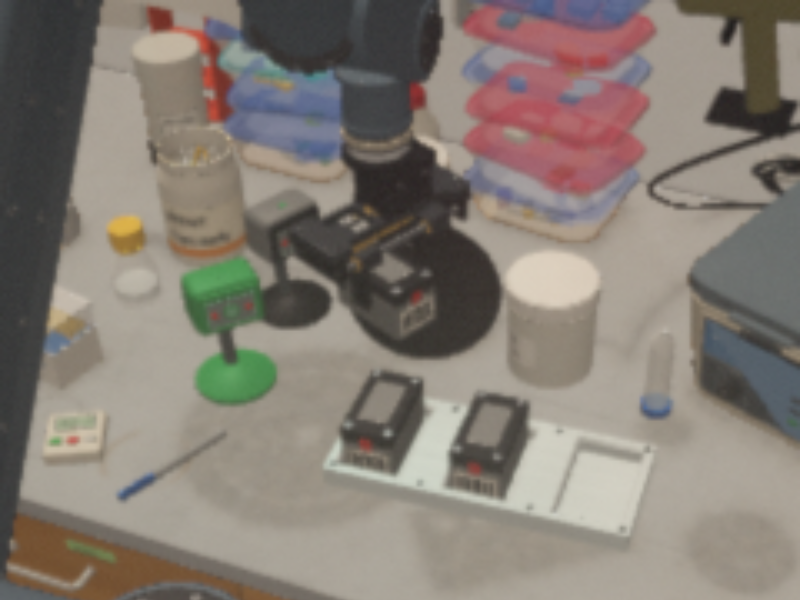

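View pics/t2.png

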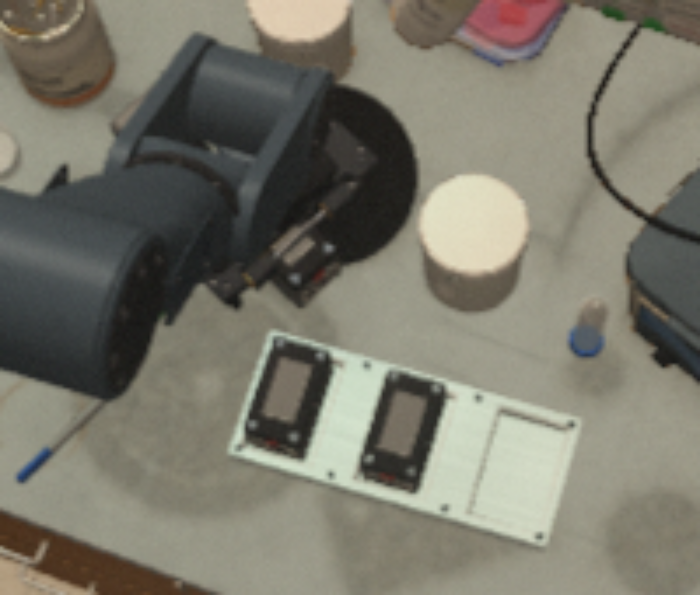

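The side view shows case_c held level at pixel (395,300), lined up with the grey scanner's head at (283,225). The other two cases sit in the left and middle pockets with their tops at 74 mm, and the top view agrees.

```bash
python3 -c "
from rig import hand_in
print(hand_in())"
```

```text
the job is handed in; nothing more can be done
None
```

The job is handed in: case_c rattles (wrist moment swings about 0.08 N m between strokes) and is held upright about 10 cm in front of the grey scanner's window; case_a and case_b were silent and sit in their own pockets, about 2 mm off centre.

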